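Point out the odd cartridge and log it

ROBOT

A 6-joint arm with a two-finger parallel gripper is mounted at the origin on the work surface. World frame = base frame: x ahead of the robot, y to its left, z up, the work surface at z = 0. Lengths are in mm, angles in rad, forces in N, time in s.
With the tool pointing down it reaches from about 300 to 775 mm from the base axis. Payload 14.6 kg.
Tool frame: the origin (TCP) lies between the finger pads, 19 mm behind the fingertips; this is the grasp point; z points along the fingers, y is the line along which they close (so a half turn about z gives the same grasp; the last joint's range is limited). The gripper opens to 85 mm and grips with 20 to 120 N. Pads are 22 mm wide; open, the fingers measure 114 mm over their backs; the gripper's body (76 mm by 85 mm) begins 54 mm behind the grasp point. The pads swing forward as they close: fully open they stand 13 mm farther back than shut.
Start: joints at [-1.27, 0.3, 1.521, -0, 1.321, -0.067], TCP at [197.752, -513.209, 249.981] pointing down, gripper open.
Joint ranges: [-3.03, 3.03], [-0.79, 2.21], [0.23, 2.52], [-1.04, 4.18], [0, 3.07], [-2.55, 2.55]. Speed limits (rad/s): [2.22, 2.22, 2.57, 3.14, 3.14, 3.14].

INTERFACE

Orientations are given as a unit quaternion [w, x, y, z].
In Python, from rig import bot gives the robot as it stands. Calls block until the motion is done:
- bot.move_to(position, orientation): joint-space move of the TCP to a pose.
- bot.servo_line(position, attitude=None, speed=150, until_force=None): straight line of the TCP; attitude=None keeps the orientation; speed is the mean speed in mm/s. With until_force (N) it stops when the force on the tool has changed by that much, and returns True; else False.
- bot.move_joints(angles): joint-space move.
- bot.move_gripper(opening, grip_force=None): finger opening in mm; grip_force is the grip in N (None keeps the last); returns when the fingers have stopped.
- bot.dwell(seconds).
- bot.ik(position, orientation): joint angles nearest the present ones, or None.
- bot.read_state(): the state.
- bot.read_camera(name): name is "scene" or "top"; returns a dict with "image" (480x640x3 uint8, blue, green, red), "depth" (480x640 float32, mm along the optical axis (not along the pixel's ray), 0 where there is no reading), "fovy" (degrees; the focal length in pixels is half the picture's height over the tangent of half this angle, whatever the lens; pixels are square), "cx", "cy" (the principal point, pixels), "k1" (the pictures are not rectified: a ray, as slopes to the right and down, at radius r is drawn at 1 + k1 r^2 times it, then the intrinsics apply), "eye" and "attitude" of the camera in the world. Camera axes: x right, y down, z forward; pixel columns grow to the right and rows downward; lengths in mm; the calibration is good to about 2 mm. A picture is of the moment at which its call begins.
A pose or a line that the arm cannot do raises bot.MotionError and nothing moves.
- bot.finish_job(): hands the job in; it is judged then, once.
The state is a dict: "clock": time; "joint_positions": joint angles; "qvel": joint speeds; "effort": joint torques, N m; "ee_pos": TCP position; "tool_rot": TCP orientation; "ft_force": force on the tool from outside, world axes, zero at the start; "moment": the same for the moment, N m; "grip_width": finger opening in mm; "grip_force": force on a finger pad.
Only numpy, scipy, OpenCV 4.12 (cv2) and the standard library are available. Lean on these libraries where they do the work, as an engineer would, in place of code of your own. Each camera call takes 0.05 s, during which the arm holds its last target. There are 200 camera calls.

TASK

The square cartridge in the red caddy does not belong with the two round ones: point it out to the overhead camera by bringing the fingertips straight down to about two centimetres above the middle of its top and staying there for a good two seconds, without pointing at the other cartridges. Only then push the toggle on the black switch box all the way over, away from the robot, to log it. Touch only the switch: the caddy, cartridges, battery, cells, tools and jar must not be touched, picked up or shifted.

Things in the scene. Friction and masses are not known exactly. Their poses are not given: they have to be found in the camera images.
- caddy: red plastic caddy, 58 x 154 mm, 35 mm high, open-topped, with three pockets in a row along its y axis at -50, 0 and +50 mm; loose. Origin: centre of its underside
- cart_square: matte grey cartridge of square section, 32 x 32 mm and 60 mm tall, flat top, standing loose in one of the three pockets (which one varies); its foot is 4 mm above the bench, its top 64 mm above the bench. Origin: centre of its underside, z up
- square_top (a point): centre of the square cartridge's top face, z up: the point to point at. The pointing counts while the point midway between the finger pads is within 16 mm of it sideways and no more than 65 mm above it, and nothing is touched
- cart_round: matte grey plain round cartridge, 32 mm diameter, 60 mm tall, standing in another pocket. Origin: centre of its underside
- round_top (a point): centre of the plain round cartridge's top face
- cart_necked: matte grey round cartridge, 32 mm diameter up to 42 mm, with a neck 18 mm in diameter up to its 60 mm height, standing in another pocket. Origin: centre of its underside
- necked_top (a point): centre of the necked cartridge's top face
- switch_box: black switch box fixed to the bench, 85 (x) x 65 (y) x 60 mm high, on a 4 mm thick steel plate 100 mm wide that reaches from 55 mm in front of to 145 mm behind the box's centre. Origin: under the box's centre, at bench level; its own +x points away from the robot, turned up to 0.35 rad either way
- toggle (a joint): angle of the toggle in rad: 0 to 0.12 at the start (leaning about 0.45 rad towards the robot, along the box's -x), 0.9 fully over (leaning 0.45 rad along the box's +x, against a stop); logged above 0.75. It pivots about the box's y axis, 58 mm above the bench at the box's centre, with light friction (about 1.2 N at the tip), and stays where it is left
- toggle_tip (a point): centre of the black ball (18 mm diameter) at the end of the toggle's 9 mm thick steel stem, 50 mm from the pivot; 103 mm above the bench at both ends of its swing, 108 mm in the middle
- battery: bystander: chunky white scooter battery, 90 x 150 mm, 108 mm high with its two terminals, 2.4 kg, loose. Origin: centre of its underside
- brush: bystander: steel terminal brush with a wooden grip, 200 mm long, 42 mm wide, 20 mm high, lying loose along its x axis
- cell_a: bystander: steel round cell, 33 mm diameter, 60 mm tall, standing loose between the caddy and the switch box
- cell_b: bystander: an identical steel round cell, standing loose farther back
- block_cell: bystander: dark steel block cell, 26 x 17.5 x 48 mm, standing loose
- jar: bystander: small closed jar, 50 mm diameter, 60 mm tall, loose
- wrench: bystander: wrench 180 mm long, lying loose along its x axis

How it is judged:
By the outcome, as a careful person would: the job done as asked, in the order asked, and still so for the second after the job is handed in, with the robot touching nothing.
It also fails if it takes over 54 s, if anything falls off the work surface, if the arm or the gripper's body presses on something with over 40 N, if the wrist force passes 120 N, or if a joint passes its speed limit or range.

## Working session

There is one attempt and no reset: what is moved stays moved. The work goes in short steps, each a Python script; the robot and the scene stay as the last script left them, time stands still between calls to the robot, and variables do not carry over. Pictures are saved under pics/ and viewed, at most 10 in all, crops included, and the job is handed in when it is done.

```bash
ls; mkdir -p pics
cat > h.py <<'E'
import numpy as np, cv2
from scipy.spatial.transform import Rotation as R
def rot(q): return R.from_quat([q[1],q[2],q[3],q[0]]).as_matrix()
def K(c):
    f=240/np.tan(np.radians(c["fovy"])/2); return f
def slopes(c,uv):
    f=K(c); uv=np.atleast_2d(np.float64(uv)); d=(uv-[c["cx"],c["cy"]])/f; s=d.copy()
    for _ in range(20): s=d/(1+c["k1"]*(s**2).sum(1,keepdims=True))
    return np.c_[s,np.ones(len(s))]
def onplane(c,uv,z):
    d=slopes(c,uv)@rot(c["attitude"]).T; e=np.array(c["eye"]); t=(z-e[2])/d[:,2]
    return e+d*t[:,None]
def cloud(c):
    v,u=np.mgrid[:480,:640]; s=slopes(c,np.c_[u.ravel(),v.ravel()])
    p=(s*c["depth"].reshape(-1,1))@rot(c["attitude"]).T+np.array(c["eye"])
    p[c["depth"].ravel()==0]=np.nan
    return p.reshape(480,640,3)
def proj(c,p):
    q=(np.atleast_2d(p)-c["eye"])@rot(c["attitude"]); s=q[:,:2]/q[:,2:]
    return s*(1+c["k1"]*(s**2).sum(1,keepdims=True))*K(c)+[c["cx"],c["cy"]]
E
python3 - <<'E'
from rig import bot
import cv2,pickle
for n in("scene","top"):
    c=bot.read_camera(n); pickle.dump(c,open(n+".pkl","wb")); cv2.imwrite(f"pics/{n}.png",c["image"])
    print(n,{k:v for k,v in c.items() if k not in("image","depth")},(c["depth"]>0).mean())
print(bot.read_state())
E
```

```text
pics
scene {'fovy': 47.06862531723609, 'cx': 319.9491388669495, 'cy': 239.64043667587507, 'k1': 0.02807197931968465, 'eye': array([1439.46113247,  323.95569702,  913.64805983]), 'attitude': array([-0.24793796,  0.55516416,  0.71963096, -0.33533684])} 0.9958951822916666
top {'fovy': 53.34647872500963, 'cx': 322.2339360699111, 'cy': 252.56867532212473, 'k1': -0.0024552565040645213, 'eye': array([ 452.52802621,   64.20971632, 1145.2137579 ]), 'attitude': array([-0.02486206,  0.71706661, -0.69639759,  0.01509181])} 0.99599609375
{'clock': 0.1, 'joint_positions': array([-1.26960208e+00,  3.00367516e-01,  1.52152291e+00,  6.82120436e-06,
        1.32064719e+00, -6.66462170e-02]), 'qvel': array([ 0.00019701, -0.00059425, -0.00343564,  0.00210984,  0.00017864,
        0.00159388]), 'effort': array([ 7.62262389e-04, -5.44375741e+01, -3.62370014e+01, -1.27651788e-04,
        2.99616084e-03, -4.68182932e-06]), 'ee_pos': array([ 197.70187952, -513.04507938,  249.50272097]), 'tool_rot': array([-4.69624039e-04,  9.83134342e-01,  1.82884231e-01, -5.20016765e-05]), 'ft_force': array([-0.97118592, -0.56496558, -0.28207088]), 'moment': array([-0.01030827,  0.0059905 ,  0.01609327]), 'grip_force': 0.0, 'grip_width': 85.52460330465173}
```

View pics/top.png

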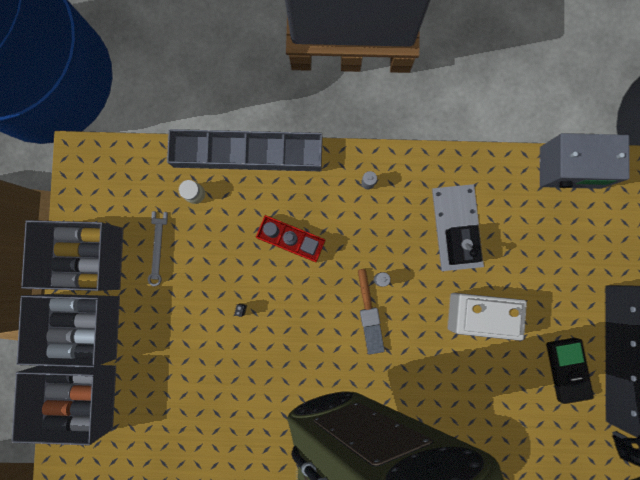

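View pics/scene.png

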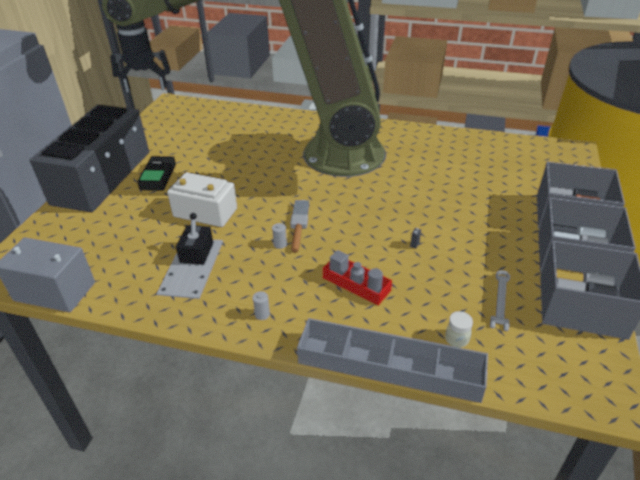

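The top view shows the red caddy around (290,240), with the square cartridge at its right end near (310,245). The black box and toggle are near (465,244), cell_a is at (383,280), and the battery at (490,317) stands between the robot and the switch. Next I'll measure them.

```bash
cat > m.py <<'E'
from h import *; import pickle
t=pickle.load(open("top.pkl","rb")); s=pickle.load(open("scene.pkl","rb"))
im=t["image"]; P=cloud(t); hsv=cv2.cvtColor(im,cv2.COLOR_BGR2HSV)
def big(m,roi):
    z=np.zeros(m.shape,np.uint8); a,b,c,d=roi; z[b:d,a:c]=m[b:d,a:c]; return z
red=((hsv[...,0]<8)|(hsv[...,0]>172))&(hsv[...,1]>150)&(hsv[...,2]>60)
m=big(red,(240,200,340,280)); pts=np.argwhere(m)[:,::-1]
Q=onplane(t,pts,35)[:,:2].astype(np.float32); r=cv2.minAreaRect(Q); print("caddy@35",r)
def tops(lo,hi,roi,name):
    m=big((P[...,2]>lo)&(P[...,2]<hi),roi); n,l,st,ce=cv2.connectedComponentsWithStats(m)
    for i in range(1,n):
        if st[i,4]<15: continue
        p=P[l==i]; rr=cv2.minAreaRect(p[:,:2].astype(np.float32))
        print(name,"px",ce[i].round(1),st[i,4],"mean",p.mean(0).round(1),"med",np.median(p,0).round(1),"rect",np.round(rr[0],1),np.round(rr[1],1),round(rr[2],1))
tops(57,72,(240,200,340,280),"cart")
tops(50,80,(435,215,490,275),"box")
tops(85,125,(435,215,490,275),"tog")
tops(85,125,(435,280,540,350),"batt")
tops(45,80,(360,265,400,295),"cella"); tops(45,80,(355,165,385,195),"cellb"); tops(10,45,(345,260,395,365),"brush")
tops(3,12,(425,175,495,275),"plate")
a=cv2.resize(im[180:350,430:540],None,fx=5,fy=3.5*1.0) if 0 else cv2.resize(im[180:345,425:535],(400,600),interpolation=cv2.INTER_CUBIC)
b=cv2.resize(s["image"][195:305,140:240],(400,600)) if 0 else cv2.resize(im[200:280,245:335],(400,356),interpolation=cv2.INTER_CUBIC)
o=np.zeros((600,800,3),np.uint8); o[:,:400]=a; o[:356,400:]=b
sc=s["image"][200:280,155:255]; o[356:600,400:705]=cv2.resize(sc,(305,244),interpolation=cv2.INTER_CUBIC)
cv2.imwrite("pics/crop.png",o)
E
python3 m.py
```

```text
caddy@35 ((546.615478515625, 156.51763916015625), (153.67807006835938, 58.21641159057617), 69.50635528564453)
cart px [269.8 228.6] 155 mean [564.7 201.   64.1] med [563.9 200.6  64.4] rect [564.8 201.1] [31.2 30.5] 31.7
cart px [289.1 236.7] 48 mean [547.5 156.4  63.8] med [546.8 156.5  63.8] rect [547.7 155.8] [16.4 15.8] 2.8
cart px [309.2 244.8] 197 mean [530.2 110.2  63.7] med [530.  110.4  63.7] rect [530.3 110.3] [31.9 31.7] 68.4
box px [465.5 243.6] 1008 mean [ 543.4 -244.2   59.9] med [ 544.7 -242.6   59.8] rect [ 542.6 -246.1] [84.6 66.2] 7.6
tog px [473.1 251.7] 63 mean [ 522.4 -248.1  105.3] med [ 521.9 -247.9  107.7] rect [ 522.4 -249.6] [15.5 19.1] 61.7
batt px [492.7 317. ] 2033 mean [ 382.1 -295.4   95. ] med [ 382.1 -295.2   95.3] rect [ 382.  -296.1] [146.4  86.3] 85.8
cella px [382.7 279. ] 165 mean [457.8 -58.9  56.5] med [457.8 -59.1  56.6] rect [457.9 -59.1] [31.4 31.5] 28.6
cellb px [369.5 178.1] 166 mean [688.7 -23.4  56.2] med [688.7 -23.5  56.2] rect [689.6 -23.8] [31.  31.3] 63.8
brush px [370.  317.8] 1093 mean [366.4 -35.7  17.8] med [359.5 -34.5  17.9] rect [382.9 -32.9] [199.4  42.4] 11.1
brush px [375.6 278.9] 18 mean [457.7 -45.7  27.3] med [457.3 -44.7  29.2] rect [457.4 -47.3] [28.  8.] 1.7
plate px [454.  217.6] 1437 mean [ 609.8 -231.8    5.1] med [ 623.5 -228.     4.8] rect [ 588.6 -239.3] [205.3 103. ] 7.4
```

View pics/crop.png

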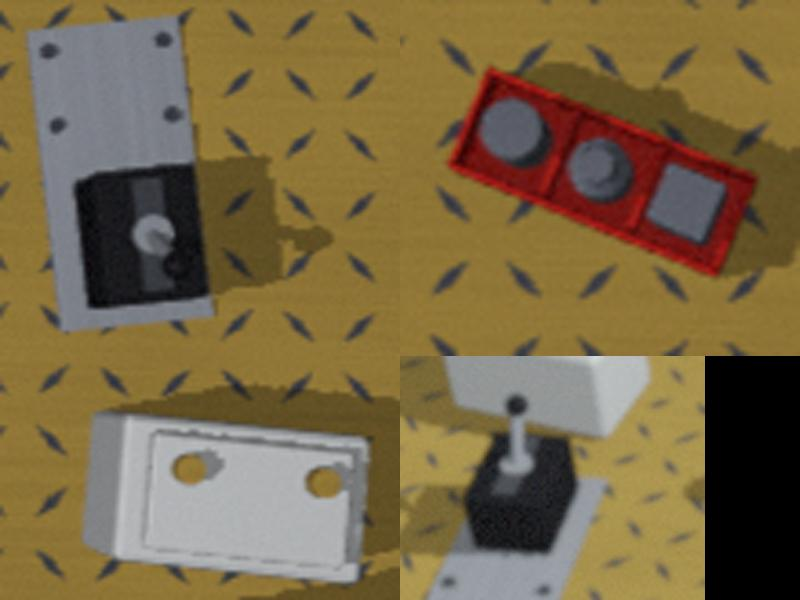

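The square cartridge's top is at (530,110,64), which fits the caddy centre (49 mm away along its axis). The box is at (542.6,-246) with a yaw of about 7.4°. The measured toggle tip (522,-249) matches the predicted (521,-249), so I'll point first.

Run:
```python
from rig import bot
import numpy as np, cv2
bot.move_gripper(0)
q=lambda a:[0,np.cos(a/2),np.sin(a/2),0]
y=np.radians(7.4); d=np.array([np.cos(y),np.sin(y)]); b=np.array([542.6,-246.5])
print(bot.ik([530.2,110.3,240],q(0)),bot.ik([*(b-62*d),240],q(y)),bot.ik([*(b+8*d),108],q(y)))
bot.move_to([530.2,110.3,230],q(0)); s=bot.read_state(); print(s["clock"],s["ee_pos"])
bot.servo_line([530.2,110.3,104],speed=80); bot.dwell(.3)
s=bot.read_state(); print(s["clock"],s["ee_pos"],s["ft_force"],s["grip_width"])
c=bot.read_camera("scene"); cv2.imwrite("pics/p.png",cv2.resize(c["image"][180:320,280:440],(640,560)))
```

```text
[ 1.37474022e-01  2.89349297e-01  1.55831970e+00 -4.44089210e-16
  1.29392365e+00  1.70827035e+00] [-5.53832707e-01  2.95373035e-01  1.55054005e+00 -4.44089210e-16
  1.29567957e+00  8.87809255e-01] [-4.80175303e-01  5.61221469e-01  1.49834429e+00 -4.44089210e-16
  1.08202689e+00  9.61466659e-01]
3.375 [530.32870762 109.7037469  230.02256412]
5.4 [530.23528657 110.3150989  104.11218955] [-0.92231752  0.53609448 -0.23420749] 0.09354840755930703
```

View pics/p.png

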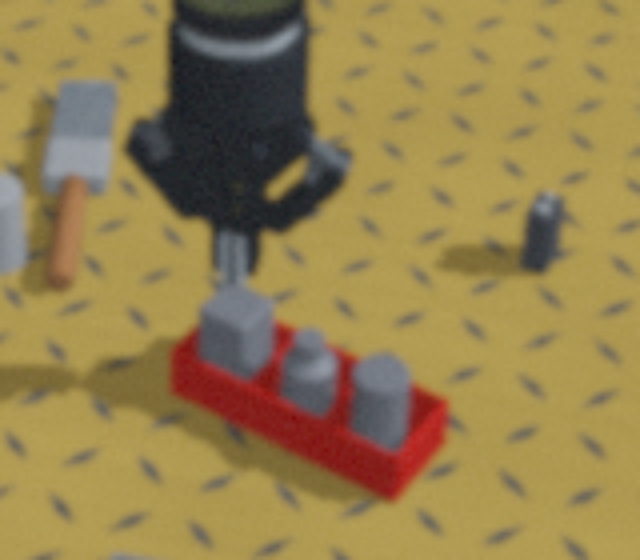

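The fingertips are just above the middle of the square cartridge (crop pixel about (235,285)), and nothing is touched. I'll hold there, then go to the switch.

```bash
python3 - <<'E'
from rig import bot
import numpy as np, cv2
q=lambda a:[0,np.cos(a/2),np.sin(a/2),0]
y=np.radians(7.4); d=np.array([np.cos(y),np.sin(y)]); b=np.array([542.6,-246.5])
bot.dwell(3)
bot.servo_line([530.2,110.3,235],speed=120)
bot.move_to([*(b-62*d),235],q(y)); bot.dwell(.2)
bot.servo_line([*(b-62*d),108],speed=100); bot.dwell(.2)
s=bot.read_state(); print(s["clock"],s["ee_pos"],s["ft_force"])
r=bot.servo_line([*(b+6*d),108],speed=50,until_force=12)
s=bot.read_state(); print(r,s["clock"],(s["ee_pos"][:2]-b)@d,s["ee_pos"],s["ft_force"])
bot.servo_line([*(b-62*d),108],speed=80)
bot.servo_line([*(b-62*d),235],speed=120); bot.dwell(.3)
c=bot.read_camera("top"); cv2.imwrite("pics/t2.png",c["image"])
import pickle; pickle.dump(c,open("top2.pkl","wb"))
c=bot.read_camera("scene"); cv2.imwrite("pics/s2.png",cv2.resize(c["image"][170:310,130:290],(640,560)))
print(bot.read_state()["clock"])
E
sed -i 's/top.pkl/top2.pkl/' m.py; python3 m.py | grep -E "tog|cad|cart|batt|cella"
```

```text
12.8833 [ 481.23438871 -254.54511425  108.34574926] [ 0.36941226  0.32064568 -0.02428756]
True 14.075 1.5201014378423696 [ 544.09202948 -246.18555737  107.16081914] [-5.89511844 -0.88336619  5.23176061]
16.625
caddy@35 ((546.6911010742188, 156.4893798828125), (153.67807006835938, 58.055023193359375), 69.50635528564453)
cart px [269.8 228.6] 156 mean [564.7 201.   63.7] med [564.2 200.8  63.7] rect [564.9 201.8] [30.3 30.2] 1.9
cart px [289.2 236.7] 49 mean [547.5 156.2  63.6] med [546.9 156.4  63.3] rect [547.9 155.8] [16.5 15.7] 2.1
cart px [309.1 244.9] 197 mean [530.1 110.4  63.6] med [530.1 110.6  63.6] rect [530.3 110.3] [32.  31.7] 68.4
tog px [470.9 233.4] 67 mean [ 562.3 -242.7  105.3] med [ 562.6 -242.5  107.5] rect [ 562.6 -242.7] [16.1 19.1] 66.4
batt px [470.5 313. ] 537 mean [ 389.2 -247.3   94.4] med [ 389.5 -246.8   94.6] rect [ 385.5 -248.1] [50.7 85.6] 85.0
cella px [382.7 279. ] 163 mean [457.8 -58.9  56.6] med [457.7 -59.1  56.7] rect [458.  -59.3] [30.9 31.9] 18.8
```

View pics/s2.png

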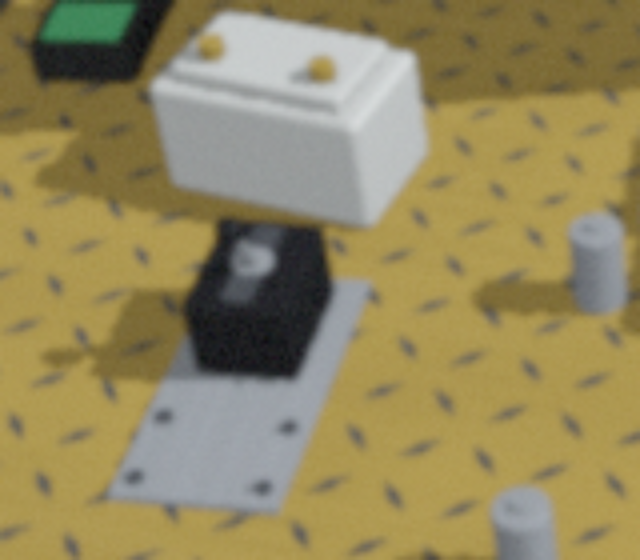

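The toggle ball is now about 20 mm beyond the box centre (roughly 0.86 rad), it stopped against the stop, and the caddy, cartridges and cell_a haven't moved. Handing in.

```bash
python3 -c "
from rig import bot
print(bot.finish_job())"
```

```text
the job is handed in; nothing more can be done
None
```

I pointed at the square cartridge for about 3 s with nothing touched, then pushed the toggle over to its stop (about 0.86 rad measured; logged above 0.75), and handed the job in at about 17 s on the robot's clock.

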